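One shot of cleaner on the bearing

TASK

Two identical spray cans stand fixed in drip trays, one with its spray tube over a flat ring bearing, the other over an upright pipe coupling. Give the bearing a shot of cleaner: press the nozzle cap of the can that is aimed at the bearing fully down for a moment, then let it spring all the way back up. Do not press the other can's cap, and leave the bearing and the coupling where they lie.

Things in the scene. Friction and masses are not known exactly. Their poses are not given: they have to be found in the camera images.
- bearing_cap_top (a point): centre of the flat top (34 mm across) of the grey cap to press, on the can aimed at the bearing; 238 mm above the bench. The cap, 42 mm across and 32 mm tall, slides straight down 8 mm to a stop against a spring (1.7 N to start, 5.3 N at the stop) and springs back. z up; the thin black spray tube leaves its side 15 mm below the top towards -x. The can (66 mm across) is fixed
- coupling_cap_top (a point): the same point on the other, identical can, aimed at the coupling; leave it alone. The cans stand 0.2 m or more apart, either way round. Each tube bends down and ends 64 mm from its can's axis, 90 mm above the bench
- bearing: loose flat steel ring bearing, 62 mm across and 16 mm high, origin at the centre of its underside, z up; it lies flat on the 4 mm floor of the drip tray (walls 14 mm high), about 80 mm from the can's axis, under the spray tube
- coupling: loose steel pipe coupling, 34 mm across and 47 mm tall, origin at the centre of its underside, z up; it stands upright in the other can's drip tray, about 80 mm from that can's axis, under its spray tube
Not all that is in view belongs to the job. There is more than one size of the bearing; the one meant has the size given above.

How it is judged:
By the outcome, as a careful person would: the job done as asked, in the order asked, and still so for the second after the job is handed in, with the robot touching nothing.
It also fails if it takes over 26 s, if anything falls off the work surface, if the arm or the gripper's body presses on something with over 40 N, if the wrist force passes 120 N, or if a joint passes its speed limit or range.

ROBOT

A 6-joint arm with a two-finger parallel gripper is mounted at the origin on a cart in front of the work surface, level with it; the furniture and walls round the work are solid. World frame = base frame: x ahead of the robot, y to its left, z up, the work surface at z = 0. Lengths are in m, angles in rad, forces in N, time in s.
With the tool pointing down it reaches from about 0.375 to 0.9 m from the base axis. Payload 3.1 kg.
Tool frame: the origin (TCP) lies on the centre line of the jaws, within the pads' length; the fingertips stand ahead of it and the grasp point (between the pads) lies 3 mm ahead of it (robot.tip_reach is the z of the fingertips in the tool frame, in m); z points along the fingers, y is the line along which they close (so a half turn about z gives the same grasp; the last joint's range is limited). The gripper opens to 87 mm and grips with 3 to 60 N. Pads are 19 mm wide; open, the fingers measure 117 mm over their backs; the gripper's body (75 mm by 190 mm) begins 51 mm behind the grasp point.
Start: joints at [-1.323, 0.527, 1.433, -0, 1.181, -0.178], TCP at [0.259, -0.569, 0.245] pointing down, gripper open.
Joint ranges: [-3.08, 3.08], [-0.75, 2.2], [0.22, 2.44], [-1.43, 4.57], [0, 2.65], [-2.85, 2.85]. Speed limits (rad/s): [2.79, 2.79, 3.14, 3.14, 3.14, 3.14].

INTERFACE

Orientations are given as a unit quaternion [x, y, z, w].
In Python, from rig import sensors, eyes, ticket, robot gives the robot as it stands.
- The arm moves only by the tool drive_tool, never from a script. Its argument "deltas" is a list that holds one entry, the list of rows, each a list of 6 numbers: the shift along the tool's x, y, z in mm, then the turn, a rotation vector about the tool's x, y, z in rad. A call has 1 to 8 rows; each row shifts and turns the commanded pose from where the row before left it, along the tool's axes as they then stand; what a row does not reach is not made up. A row lasts 1/12 s, in which the tool goes at most 41.7 mm and 7.16 degrees, less where a joint would pass 70% of its speed; a pose out of reach is approached as far as the arm can. A call is refused whole if a number of a shift passes 41.7 or a number of a turn 0.125, either way. A call with a gripper value outside its range is refused whole. "gripper" is the opening in per cent of the stroke, from 0 (shut) to 100 (fully open), set as the call begins (left out, the last holds). The fingers move at their own pace and stop on an object; "squeeze" is the grip in N (left out, the last holds). Time passes only in rows, so rows that do not move let the fingers close. It gives the time, the measured TCP pose, the force, the opening and the grip force at its end, in the units of the state.
- sensors.get_obs(): the state, without advancing time (a new reading comes with each control period).
- eyes.camera(name): name is "side" or "top"; returns a dict with "img" (420x560x3 uint8, red, green, blue), "fov_y" (degrees; the focal length in pixels is half the picture's height over the tangent of half this angle, whatever the lens; pixels are square), "cx", "cy" (the principal point, pixels), "xyz" and "attitude" of the camera in the world. Camera axes: x right, y up, looking along -z (the intrinsics and any distortion apply to the point x, -y, -z); pixel columns grow to the right and rows downward; lengths in m; the calibration is good to about 2 mm. A picture is of the moment at which its call begins. There is no depth.
- ticket.hand_in(): hands the job in; it is judged then, once.
The state is a dict: "time": time; "q": joint angles; "joint_velocities": joint speeds; "joint_torque": joint torques, N m; "position": TCP position; "tool_rot": TCP orientation; "ft_force": force on the tool from outside, world axes, zero at the start; "moment": the same for the moment, N m; "grip_width": finger opening in m; "grip_force": force on a finger pad.
Only numpy, scipy, OpenCV 4.12 (cv2) and the standard library are available. Lean on these libraries where they do the work, as an engineer would, in place of code of your own. Each camera call takes 0.05 s, during which the arm holds its last target. There are 200 camera calls.

## Working session

There is one attempt and no reset: what is moved stays moved. The work goes in short steps, Python scripts to look and compute and a tool call to move; the robot and the scene stay as the last step left them, time stands still between calls to the robot, and variables do not carry over. Pictures are saved under pics/ and viewed, at most 10 in all, crops included, and the job is handed in when it is done.

Besides the shell and the picture viewer there is one more tool, called as name([rows], argument=value, ...), one row to a line, values as JSON. drive_tool: Moves the arm, as the interface text tells. Its arguments: {"type":"object","properties":{"deltas":{"type":"array"},"gripper":{"type":"number"},"squeeze":{"type":"number"}},"required":["deltas"]}

```bash
mkdir -p pics; cat > h.py <<'E'
import numpy as np,cv2
from scipy.spatial.transform import Rotation as R
from rig import sensors,eyes,ticket,robot
def ray(c,u,v):
    h=c["img"].shape[0]; f=h/2/np.tan(np.radians(c["fov_y"])/2)
    p=cv2.undistortPoints(np.array([[[u,v]]],float),np.array([[f,0,c["cx"]],[0,f,c["cy"]],[0,0,1]]),np.array(c.get("distortion",[0,0,0,0,0]),float))[0,0]
    d=R.from_quat(c["attitude"]).apply([p[0],-p[1],-1]) if np.size(c["attitude"])==4 else np.array(c["attitude"])@[p[0],-p[1],-1]
    return np.array(c["xyz"]),d
def atz(c,u,v,z):
    o,d=ray(c,u,v); return o+d*(z-o[2])/d[2]
E
python3 - <<'E'
from h import *
for n in("side","top"):
    c=eyes.camera(n); cv2.imwrite(f"pics/{n}.png",c["img"][:,:,::-1]); print({k:v for k,v in c.items() if k!="img"})
print(sensors.get_obs(),robot.tip_reach)
E
```

```text
{'fov_y': 43.338246950277636, 'cx': 279.48568715984976, 'cy': 200.09594942082464, 'xyz': array([0.00234814, 0.8195865 , 0.91025983]), 'attitude': array([-0.1103434 ,  0.45123167,  0.85518617, -0.22993678])}
{'fov_y': 42.21778126531696, 'cx': 274.89630100659696, 'cy': 215.31422080140513, 'xyz': array([ 0.38533203, -0.14109844,  1.44798293]), 'attitude': array([ 0.02972053, -0.04433487, -0.6966019 ,  0.71546971])}
{'time': 0.1, 'q': array([-1.32249636e+00,  5.28406590e-01,  1.43374617e+00, -1.09221911e-05,
        1.18136555e+00, -1.78521160e-01]), 'joint_velocities': array([ 0.0011432 , -0.00127323, -0.00277602,  0.00128345, -0.00111292,
       -0.00068505]), 'joint_torque': array([-2.18959731e-04, -4.40985131e+01, -1.77149624e+01,  6.33526803e-02,
        5.34025335e-02, -5.51208052e-05]), 'position': array([ 0.25860075, -0.56833815,  0.24365782]), 'tool_rot': array([ 9.77313369e-01,  2.11796253e-01, -3.86327870e-05, -9.62065306e-04]), 'ft_force': array([-0.25630109,  0.26706072,  0.32312471]), 'moment': array([-0.00025787,  0.03527008,  0.02014992]), 'grip_force': 0.0, 'grip_width': 0.08701844828719336} 0.022
```

View pics/side.png

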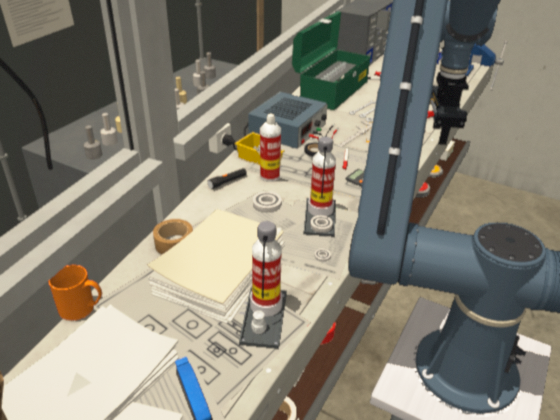

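View pics/top.png

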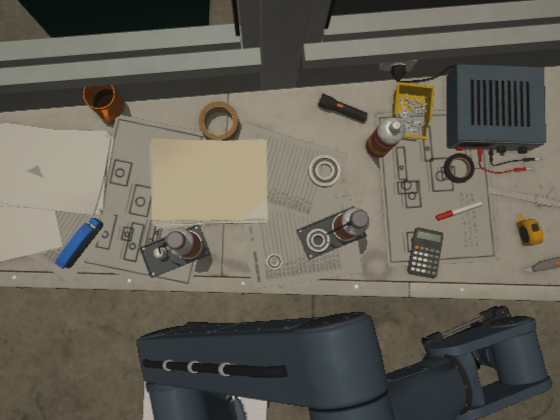

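The bearing lies in the tray of the can at about (350,225) in top and (322,175) in side. The coupling is at the other can, about (178,245) in top. Next I enlarge the cap.

```bash
python3 - <<'E'
import cv2,numpy as np
a=cv2.imread("pics/top.png")[190:265,290:390]; b=cv2.imread("pics/side.png")[125:245,280:360]
a=cv2.resize(a,None,fx=4.5,fy=4.5,interpolation=3); b=cv2.resize(b,None,fx=4.2,fy=4.2,interpolation=3)
o=np.zeros((504,786,3),np.uint8); o[:a.shape[0],:450]=a; o[:504,450:450+336]=b
cv2.imwrite("pics/crop1.png",o)
E
```

```text
(no output)
```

View pics/crop1.png

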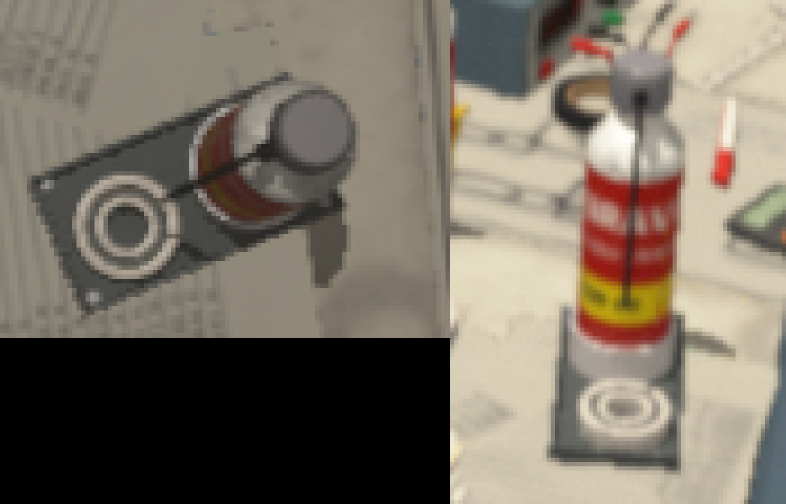

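```bash
python3 - <<'E'
from h import *
t=eyes.camera("top");s=eyes.camera("side")
print(atz(t,359.8,218.2,.238),atz(s,326,139.8,.238),"bear",atz(t,318.2,240,.02),atz(s,280+175/4.2,125+407/4.2,.02))
o1,d1=ray(t,359.8,218.2);o2,d2=ray(s,326,139.8)
k=np.linalg.lstsq(np.c_[d1,-d2],o2-o1,rcond=None)[0];print(o1+k[0]*d1,o2+k[1]*d2)
print("other cap",atz(t,177,240,.238))
E
```

```text
[ 0.5117261  -0.35513904  0.238     ] [ 0.50438182 -0.34594887  0.238     ] bear [ 0.47377446 -0.28436894  0.02      ] [ 0.46860548 -0.27720861  0.02      ]
[ 0.51241558 -0.35630664  0.23139948] [ 0.50938229 -0.35755811  0.231304  ]
other cap [0.45184137 0.05115285 0.238     ]
```

Top-view size and the 80 mm can-to-bearing distance check out. I'll go above the cap with the jaws shut: lift 55 mm, then cross.

drive_tool([
  [[0,0,-28,0,0,0],[0,0,-28,0,0,0],[32,-9,0,0,0,0],[32,-9,0,0,0,0],[32,-9,0,0,0,0],[32,-9,0,0,0,0],[32,-9,0,0,0,0],[32,-9,0,0,0,0]],
], gripper=0)

```text
time: 0.87
position: [0.4121, -0.439, 0.3004]
tool_rot: [0.977, 0.212, -0.0, -0.0]
ft_force: [-0.1, -1.0, -0.3]
grip_width: 0.0414
grip_force: 0.0
```

drive_tool([
  [[32,-9,0,0,0,0],[32,-9,0,0,0,0],[32,-9,0,0,0,0],[30,-11,0,0,0,0],[0,0,0,0,0,0],[0,0,0,0,0,0],[0,0,0,0,0,0]],
])

```text
time: 1.45
position: [0.5098, -0.3536, 0.3003]
tool_rot: [0.977, 0.212, -0.0, -0.0]
ft_force: [-0.4, -0.1, -0.3]
grip_width: 0.0019
grip_force: 0.0
```

```bash
python3 - <<'E'
from h import *
t=eyes.camera("top");s=eyes.camera("side")
def proj(c,p):
    q=R.from_quat(c["attitude"]).inv().apply(np.array(p)-c["xyz"]);f=210/np.tan(np.radians(c["fov_y"])/2)
    return c["cx"]+f*q[0]/-q[2],c["cy"]-f*q[1]/-q[2]
ob=sensors.get_obs();p=ob["position"];tip=p-[0,0,.022]
print(p,ob["tool_rot"],ob["ft_force"],ob["time"],ob["grip_width"],"tip px",proj(t,tip),proj(s,tip))
a=t["img"][180:270,290:390,::-1]; b=s["img"][75:195,280:360,::-1]
o=np.zeros((504,786,3),np.uint8); a=cv2.resize(a,None,fx=4.5,fy=4.5,interpolation=3); o[:a.shape[0],:450]=a; o[:,450:]=cv2.resize(b,None,fx=4.2,fy=4.2,interpolation=3)
cv2.imwrite("pics/crop2.png",o)
E
```

```text
[ 0.50923304 -0.3544382   0.30041298] [ 9.77473394e-01  2.11058460e-01 -3.00257935e-04 -2.53358333e-05] [ 0.61241366 -0.76277649  0.2282243 ] 1.55 0.0003489557923786483 tip px (np.float64(362.7692299523025), np.float64(217.48950585602216)) (np.float64(326.76535721790015), np.float64(124.57994248392475))
```

View pics/crop2.png

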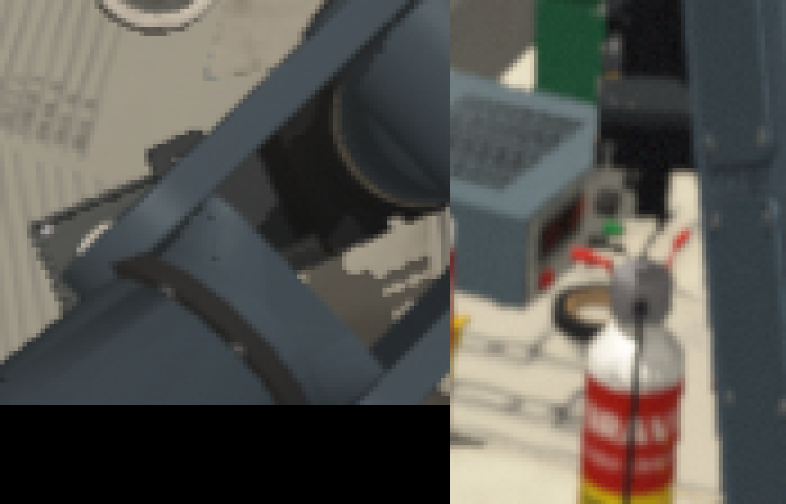

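```bash
python3 - <<'E'
from h import *
s=eyes.camera("side")
for uv in[(326,139.3),(324.5,137.7),(324.5,138.7),(325.5,137.7)]: print(atz(s,*uv,.238))
g=s["img"][120:170,305:350,::-1]
cv2.imwrite("pics/crop3.png",cv2.resize(s["img"][105:165,290:370,::-1],None,fx=10,fy=10,interpolation=cv2.INTER_NEAREST))
E
```

```text
[ 0.50560473 -0.34852563  0.238     ]
[ 0.51302106 -0.35469331  0.238     ]
[ 0.51054212 -0.34950128  0.238     ]
[ 0.51070398 -0.35611682  0.238     ]
```

View pics/crop3.png

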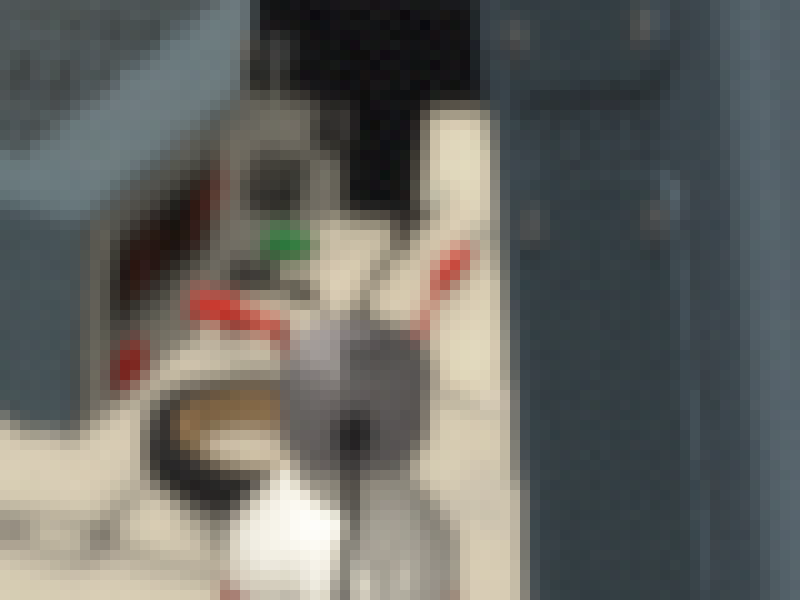

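The fingertips are at about (328,126) in the side view. With that camera offset applied, both views put the cap top at about (0.512,-0.354), 40 mm below the tips. I'll correct 2 mm and descend.

drive_tool([
  [[2,1.5,8,0,0,0],[0,0,12,0,0,0],[0,0,10,0,0,0],[0,0,5,0,0,0],[0,0,2,0,0,0],[0,0,0,0,0,0],[0,0,0,0,0,0]],
])

```text
time: 2.18
position: [0.5127, -0.3543, 0.2636]
tool_rot: [0.977, 0.212, 0.0, 0.0]
ft_force: [-0.3, 0.7, -0.0]
grip_width: 0.0008
grip_force: 0.0
```

drive_tool([
  [[0,0,2,0,0,0],[0,0,2,0,0,0],[0,0,2,0,0,0],[0,0,1,0,0,0],[0,0,0,0,0,0],[0,0,0,0,0,0]],
])

```text
time: 2.68
position: [0.513, -0.3543, 0.2571]
tool_rot: [0.977, 0.212, 0.0, 0.001]
ft_force: [-0.6, -0.2, 3.3]
grip_width: 0.0002
grip_force: 1.5
```

The force matches the cap spring at 3 mm of travel. Continuing to the stop.

drive_tool([
  [[0,0,1.5,0,0,0],[0,0,1.5,0,0,0],[0,0,1,0,0,0],[0,0,1,0,0,0],[0,0,1,0,0,0],[0,0,0,0,0,0],[0,0,0,0,0,0]],
])

```text
time: 3.27
position: [0.513, -0.3544, 0.2523]
tool_rot: [0.977, 0.212, 0.001, 0.001]
ft_force: [-0.5, 1.5, 10.2]
grip_width: 0.0008
grip_force: 5.3
```

drive_tool([
  [[0,0,0.6,0,0,0],[0,0,0,0,0,0],[0,0,0,0,0,0],[0,0,0,0,0,0]],
])

```text
time: 3.6
position: [0.513, -0.3544, 0.2523]
tool_rot: [0.977, 0.212, 0.001, 0.001]
ft_force: [-2.9, 1.6, 13.4]
grip_width: 0.0003
grip_force: 6.4
```

drive_tool([
  [[0,0,-4,0,0,0],[0,0,-8,0,0,0],[0,0,-20,0,0,0],[0,0,-30,0,0,0],[0,0,-20,0,0,0],[0,0,0,0,0,0],[0,0,0,0,0,0],[0,0,0,0,0,0]],
])

```text
time: 4.27
position: [0.5117, -0.3532, 0.3302]
tool_rot: [0.977, 0.212, -0.001, -0.002]
ft_force: [0.3, -0.0, -0.6]
grip_width: 0.0006
grip_force: 0.0
```

```bash
python3 - <<'E'
from h import *
s=eyes.camera("side");o=sensors.get_obs();print(o["time"],o["position"],o["ft_force"])
b=cv2.imread("pics/side.png")[105:255,270:370]
cv2.imwrite("pics/crop4.png",cv2.resize(np.hstack([b,s["img"][105:255,270:370,::-1]]),None,fx=4,fy=4,interpolation=cv2.INTER_CUBIC))
E
```

```text
4.3167 [ 0.5115706  -0.35314147  0.32976586] [-0.68100603  0.16867947  0.29746857]
```

View pics/crop4.png

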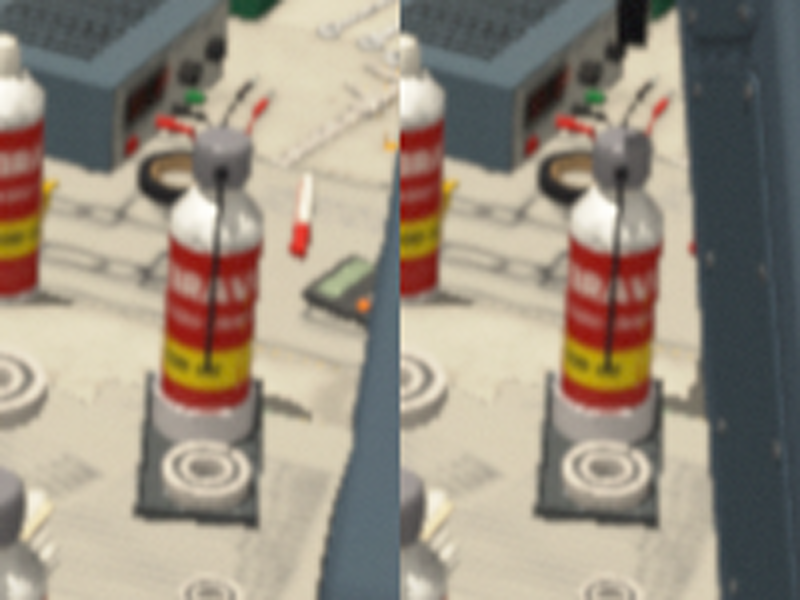

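In the before and after crops, the cap is back at the same height (top at row ~128 in both). The bearing hasn't moved (centre ~(206,467) and (606,467)), and the gripper is clear.

```bash
python3 -c "
from rig import ticket
print(ticket.hand_in())"
```

```text
the job is handed in; nothing more can be done
None
```

I pressed the bearing can's cap down to its stop (13 N), let it spring fully back, and handed the job in at about 4.3 s; the other can wasn't touched and the bearing hasn't moved.

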